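# Zero the kitchen scale with a shot glass on it

## Task

Get the kitchen scale ready for weighing into the small shot glass: stand the empty glass upright near the middle of the scale's round pan, setting it down rather than dropping it, and let go. Then zero the scale by pressing its round button fully down and letting it spring back. Do not press the narrow oblong button, and do not disturb the jigger or the egg cup; the glass must be left standing on the pan.

Things in the scene. Friction and masses are not known exactly. Their poses are not given: they have to be found in the camera images.
- shot_glass_mid (a point): Centre, half-way up (30 mm above its foot), of the loose clear shot glass: 61 mm high, open at the top, 48 mm across at the rim, tapering to 38 mm at the foot, about 43 mm across at this point. About 70 g. Axis z points up while it stands. It stands on the worktop in a row with the jigger and the egg cup; any of the three may be in any of the places.
- shot_glass: The same shot glass; origin at the centre of its underside, z up.
- scale_pan (a point): Centre of the top of the scale's flat round steel pan, 110 mm across, 30 mm above the worktop. The scale is a fixed white slab 170 x 170 x 22 mm, the pan on its rear part. Axes are the scale's: -x points to its front edge, where two buttons flank a dark display, each 85 mm in front of the pan's centre and 55 mm to the side. Wall cabinets hang behind: lower edge at z = 0.45, fronts at x = 0.58 m.
- round_top (a point): Centre of the top face of the round push button, white, 24 mm in diameter. Up, it stands 32 mm above the worktop, 8 mm proud of its bezel; the point moves down with it. It may be the left or the right button of the scale.
- round_button (a joint): Travel of the round button, m: 0 up, 0.006 fully down. A spring of 600 N/m pushes it up: 0.9 N to start, 4.5 N fully down.
- oblong_top (a point): Centre of the top face of the other push button, a narrow white oblong 8 mm by 24 mm of the same height, on the other side of the display. It is not to be pressed.
- oblong_button (a joint): Travel of the oblong button, m: 0 up, 0.006 fully down; same spring.
- jigger_mid (a point): Centre of the loose jigger, an hourglass-shaped metal measure 70 mm high and 43 mm across, standing in the row; to be left alone. z up.
- egg_cup_0_mid (a point): Centre of the loose plated egg cup, 60 mm high and 46 mm across, a bowl on a stem, standing in the row; to be left alone. z up.
Things that resemble listed ones, but are neither listed nor needed, are in the scene too. What is shaped like the shot_glass but blue is not meant.

How it is judged:
By the outcome, as a careful person would: the job done as asked, in the order asked, and still so for the second after the job is handed in, with the robot touching nothing.
It also fails if it takes over 59 s, if anything falls off the work surface, if the arm or the gripper's body presses on something with over 40 N, if the wrist force passes 120 N, or if a joint passes its speed limit or range.

## Robot

A 6-joint arm with a two-finger parallel gripper is mounted at the origin on a cart in front of the work surface, level with it; the furniture and walls round the work are solid. World frame = base frame: x ahead of the robot, y to its left, z up, the work surface at z = 0. Lengths are in m, angles in rad, forces in N, time in s.
With the tool pointing down it reaches from about 0.35 to 0.975 m from the base axis. Payload 4.9 kg.
Tool frame: the origin (TCP) lies midway between the tips of the shut fingers; the grasp point (between the pads) lies 19 mm behind it; z points along the fingers, y is the line along which they close (so a half turn about z gives the same grasp; the last joint's range is limited). The gripper opens to 85 mm and grips with 20 to 120 N. Pads are 22 mm wide; open, the fingers measure 114 mm over their backs; the gripper's body (76 mm by 85 mm) begins 54 mm behind the grasp point. The pads swing forward as they close: fully open they stand 13 mm farther back than shut.
Start: joints at [1.091, 0.053, 1.613, -0, 1.476, -0.119], TCP at [0.221, 0.585, 0.208] pointing down, gripper open.
Joint ranges: [-3.01, 3.01], [-1.01, 2.22], [0.06, 2.58], [-1.02, 4.17], [0.09, 2.62], [-3.14, 3.14]. Speed limits (rad/s): [2.57, 2.57, 3.14, 3.14, 3.14, 3.14].

## Interface

Orientations are given as a rotation vector (axis times angle).
In Python, from workcell import manip gives the robot as it stands. The module is installed in compiled form; this text tells all that it offers.
- The arm moves only by the tool move_arm, never from a script. Its argument "targets" is a list of rows, each a list of 7 numbers: the shift along the tool's x, y, z in cm, then the turn, a rotation vector about the tool's x, y, z in rad, then the closure, from 0 (fully open) to 1 (shut). A call has 1 to 5 rows; each row shifts and turns the commanded pose from where the row before left it, along the tool's axes as they then stand; what a row does not reach is not made up. A row lasts 1/8 s, in which the tool goes at most 62.5 mm and 10.7 degrees, less where a joint would pass 70% of its speed; a pose out of reach is approached as far as the arm can. A call with a gripper value outside its range is refused whole. The fingers move at their own pace and stop on an object; "force" is the grip in N (left out, the last holds). Time passes only in rows, so rows that do not move let the fingers close. It gives the time, the measured TCP pose, the force, the opening and the grip force at its end, in the units of the state.
- manip.sense(): the state, without advancing time (a new reading comes with each control period).
- manip.capture(name): name is "side" or "top"; returns the picture (384x512x3 uint8, blue, green, red); there is no depth.
- manip.get_calibration(name): a dict with "vertical_fov" (degrees; the focal length in pixels is half the picture's height over the tangent of half this angle, whatever the lens; pixels are square), "cx", "cy" (the principal point, pixels), "k1" (the pictures are not rectified: a ray, as slopes to the right and down, at radius r is drawn at 1 + k1 r^2 times it, then the intrinsics apply), "pose" (4x4, takes a point from camera to world coordinates). Camera axes: x right, y down, z forward; pixel columns grow to the right and rows downward; lengths in m; the calibration is good to about 2 mm. A picture is of the moment at which its call begins. get_calibration takes no time and is no camera call.
- manip.close_job(): hands the job in; it is judged then, once.
The state is a dict: "t": time; "joint_positions": joint angles; "qvel": joint speeds; "joint_efforts": joint torques, N m; "eef_pos": TCP position; "ee_rot": TCP orientation; "force": force on the tool from outside, world axes, zero at the start; "ft_torque": the same for the moment, N m; "opening": opening from 0.0 (shut) to 1.0 (fully open); "gripper_force": force on a finger pad.
Only numpy, scipy, OpenCV 4.12 (cv2) and the standard library are available. Lean on these libraries where they do the work, as an engineer would, in place of code of your own. Each camera call takes 0.05 s, during which the arm holds its last target. There are 200 camera calls.

## Working session

There is one attempt and no reset: what is moved stays moved. The work goes in short steps, Python scripts to look and compute and a tool call to move; the robot and the scene stay as the last step left them, time stands still between calls to the robot, and variables do not carry over. Pictures are saved under pics/ and viewed, at most 10 in all, crops included, and the job is handed in when it is done.

Besides the shell and the picture viewer there is one more tool, called after "Call:" in YAML: its name, and indented under it one key for each argument. move_arm: Moves the arm, as the interface text tells. Its arguments: {"type":"object","properties":{"targets":{"type":"array"},"force":{"type":"number"}},"required":["targets"]}

```bash
mkdir -p pics; cat > h.py <<'E'
import numpy as np, cv2
from workcell import manip
def ray(n,u,v):
    c=manip.get_calibration(n); f=192/np.tan(np.radians(c["vertical_fov"])/2)
    d=np.array([(u-c["cx"])/f,(v-c["cy"])/f]); s=d.copy()
    for _ in range(30): s=d/(1+c["k1"]*(s@s))
    T=np.array(c["pose"]); return T[:3,3],T[:3,:3]@np.array([s[0],s[1],1])
def at(n,u,v,z):
    o,d=ray(n,u,v); return o+d*(z-o[2])/d[2]
def px(n,p):
    c=manip.get_calibration(n); f=192/np.tan(np.radians(c["vertical_fov"])/2)
    T=np.array(c["pose"]); q=T[:3,:3].T@(np.array(p)-T[:3,3]); s=q[:2]/q[2]; s=s*(1+c["k1"]*(s@s))
    return s*f+[c["cx"],c["cy"]]
E
python3 - <<'E'
from h import *
for n in("side","top"):
    cv2.imwrite(f"pics/{n}0.png",manip.capture(n)); print(n,np.round(manip.get_calibration(n)["pose"],3))
s=manip.sense(); print(s["t"],s["eef_pos"],s["ee_rot"],s["opening"],s["force"])
E
```

```text
side [[ 0.951 -0.148  0.273  0.114]
 [-0.31  -0.518  0.797 -0.895]
 [ 0.024 -0.842 -0.538  0.655]
 [ 0.     0.     0.     1.   ]]
top [[ 0.016 -0.998  0.064  0.359]
 [-1.    -0.016 -0.007 -0.009]
 [ 0.008 -0.064 -0.998  1.307]
 [ 0.     0.     0.     1.   ]]
0.1 [0.22034942 0.58422986 0.20729028] [-5.63544032e-01 -3.09007368e+00  2.72286536e-03] 1.0022235237980028 [-0.21912023 -0.83960541 -0.56907909]
```

View pics/side0.png

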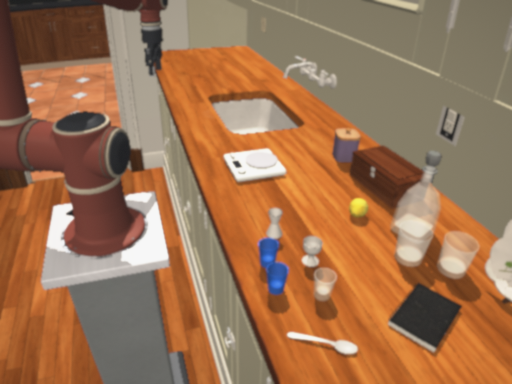

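View pics/top0.png

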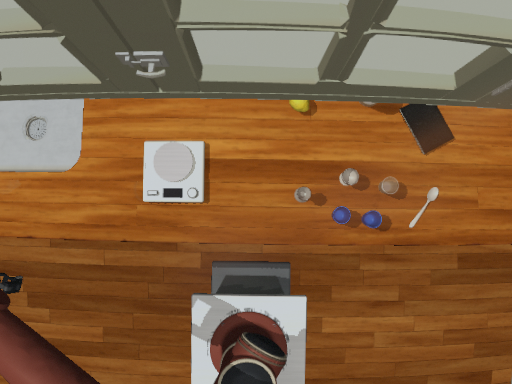

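```bash
python3 - <<'E'
from h import *
a=cv2.imread("pics/top0.png");b=cv2.imread("pics/side0.png")
r=lambda i,x,y:cv2.resize(i[y:y+75,x:x+100],(400,300),interpolation=cv2.INTER_CUBIC)
c=np.vstack([np.hstack([r(a,310,160),r(a,130,135)]),np.hstack([r(b,270,235),r(b,210,130)])])
cv2.imwrite("pics/c.png",c)
E
```

```text
(no output)
```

View pics/c.png

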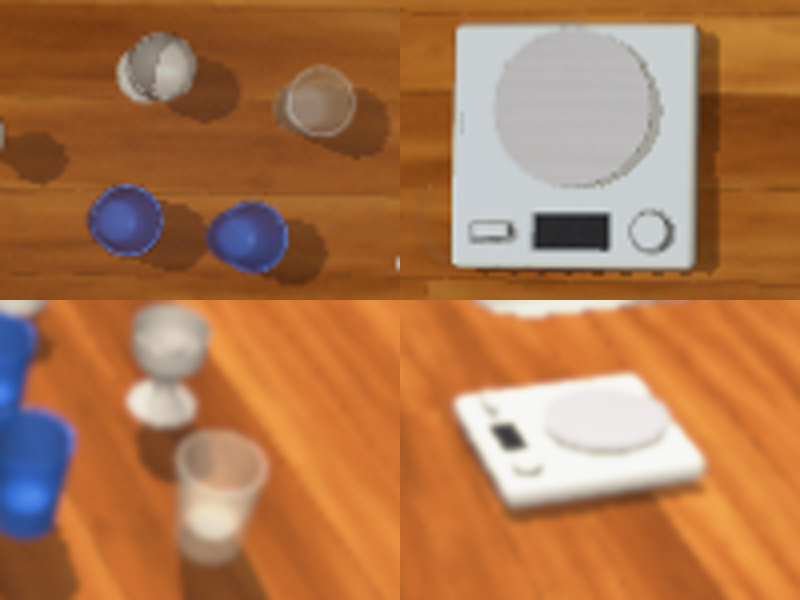

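The clear shot glass is at top (390,185) and side (325,276 at the rim). The egg cup is to its left and the jigger beyond that. The scale's pan centre is at top (174,162), the round button at (192.5,192.7) and the oblong at (153,193).

```bash
python3 - <<'E'
from h import *
np.set_printoptions(precision=4,suppress=True)
o=.5
for k,n,u,v,z in[("glass","top",390+o,185.2+o,.061),("glass","side",325.2+o,275.5+o,.061),("pan","top",174.2+o,161.7+o,.03),("pan","side",261.5+o,160+o,.03),("round","top",192.5+o,192.7+o,.032),("round","side",241.7+o,172+o,.032),("obl","top",152.7+o,192.7+o,.032),("egg","top",350+o,176.7+o,.06),("egg","side",312.5,243,.055),("jig","top",303,194,.07),("blue1","top",341.5+o,215+o,.061),("blue2","top",372.5+o,219+o,.061)]:
    print(k,n,at(n,u,v,z)[:2])
from scipy.spatial.transform import Rotation as R
print(R.from_rotvec(manip.sense()["ee_rot"]).as_matrix())
E
```

```text
glass top [ 0.456  -0.3766]
glass side [ 0.4572 -0.3781]
pan top [0.513  0.2089]
pan side [0.5148 0.2002]
round top [0.4289 0.156 ]
round side [0.4267 0.1376]
obl top [0.4271 0.2654]
egg top [ 0.477  -0.2668]
egg side [ 0.48   -0.2647]
jig top [ 0.4294 -0.1382]
blue1 top [ 0.3744 -0.244 ]
blue2 top [ 0.3646 -0.3283]
[[-0.9356  0.353  -0.0009]
 [ 0.353   0.9356 -0.0016]
 [ 0.0002 -0.0018 -1.    ]]
```

Call:
move_arm:
  targets:
    - [-3.7, -3.25, 0, 0, 0, 0, 0]
    - [-3.7, -3.25, 0, 0, 0, 0, 0]
    - [-3.7, -3.25, 0, 0, 0, 0, 0]
    - [-3.7, -3.25, 0, 0, 0, 0, 0]
    - [-3.7, -3.25, 0, 0, 0, 0, 0]
  force: 20

```text
t: 0.72
eef_pos: [0.3366, 0.3658, 0.2079]
ee_rot: [-0.563, -3.09, 0.001]
force: [0.6, 0.3, 1.1]
opening: 1.003
gripper_force: 0.0
```

Call:
move_arm:
  targets:
    - [-3.7, -3.25, 0, 0, 0, 0, 0]
    - [-3.7, -3.25, 0, 0, 0, 0, 0]
    - [-3.7, -3.25, 0, 0, 0, 0, 0]
    - [-3.7, -3.25, 0, 0, 0, 0, 0]
    - [-3.7, -3.25, 0, 0, 0, 0, 0]

```text
t: 1.35
eef_pos: [0.4523, 0.1485, 0.208]
ee_rot: [-0.564, -3.09, 0.0]
force: [0.3, 0.5, 0.9]
opening: 1.0
gripper_force: 0.0
```

Call:
move_arm:
  targets:
    - [-1.9, -4.9, 0, 0, 0, 0, 0]
    - [-1.9, -4.9, 0, 0, 0, 0, 0]
    - [-1.9, -4.9, 0, 0, 0, 0, 0]
    - [-1.9, -4.9, 0, 0, 0, 0, 0]
    - [-1.9, -4.9, 0, 0, 0, 0, 0]

```text
t: 1.98
eef_pos: [0.454, -0.1143, 0.2081]
ee_rot: [-0.564, -3.091, -0.0]
force: [0.8, -0.1, 0.4]
opening: 1.001
gripper_force: 0.0
```

Call:
move_arm:
  targets:
    - [-1.9, -4.9, 0, 0, 0, 0, 0]
    - [-1.9, -4.9, 0, 0, 0, 0, 0]
    - [-1.9, -4.9, 0, 0, 0, 0, 0]
    - [-1.9, -4.9, 0, 0, 0, 0, 0]
    - [-1.9, -4.9, 0, 0, 0, 0, 0]

```text
t: 2.6
eef_pos: [0.4564, -0.377, 0.2078]
ee_rot: [-0.564, -3.09, -0.001]
force: [0.6, 0.6, -0.4]
opening: 1.0
gripper_force: 0.0
```

```bash
python3 - <<'E'
from h import *
s=manip.sense(); print(s["t"],s["eef_pos"],s["ee_rot"],s["joint_positions"])
b=manip.capture("side"); print(px("side",s["eef_pos"]))
cv2.imwrite("pics/d.png",cv2.resize(b[150:330,220:430],(700,600),interpolation=cv2.INTER_CUBIC))
E
```

```text
2.6 [ 0.45644792 -0.37701616  0.20784118] [-5.63995601e-01 -3.09007661e+00 -9.78575449e-04] [-8.16161536e-01 -2.40880426e-02  1.69141181e+00  2.24698490e-04
  1.47501522e+00 -2.02591713e+00]
[334.78119462 220.43913436]
```

View pics/d.png

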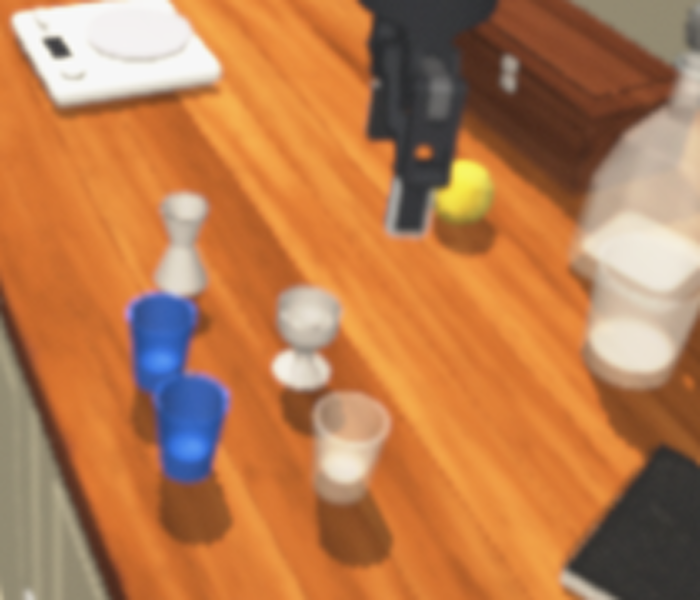

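The open fingers are centred over the clear glass, with space around them. I'm descending.

Call:
move_arm:
  targets:
    - [0, 0, 4, 0, 0, 0, 0]
    - [0, 0, 4, 0, 0, 0, 0]
    - [0, 0, 4, 0, 0, 0, 0]
    - [0, 0, 4, 0, 0, 0, 0]
    - [0, 0, 1, 0, 0, 0, 0]

```text
t: 3.28
eef_pos: [0.4548, -0.3731, 0.0346]
ee_rot: [-0.563, -3.085, -0.007]
force: [-0.9, 0.1, -0.2]
opening: 1.0
gripper_force: 0.0
```

Call:
move_arm:
  targets:
    - [0, 0, 1.3, 0, 0, 0, 0]
    - [0, 0, 1.2, 0, 0, 0, 0]
    - [0, 0, 0, 0, 0, 0, 0.2]
    - [0, 0, 0, 0, 0, 0, 0.3]
    - [0, 0, 0, 0, 0, 0, 0.4]
  force: 25

```text
t: 3.9
eef_pos: [0.4574, -0.376, 0.0144]
ee_rot: [0.563, 3.089, -0.002]
force: [-0.8, -0.7, 0.3]
opening: 0.601
gripper_force: 0.0
```

Call:
move_arm:
  targets:
    - [0, 0, 0, 0, 0, 0, 0.5]
    - [0, 0, 0, 0, 0, 0, 0.6]
    - [0, 0, 0, 0, 0, 0, 0.7]
    - [0, 0, 0, 0, 0, 0, 0.7]
    - [0, 0, 0, 0, 0, 0, 0.7]

```text
t: 4.53
eef_pos: [0.4575, -0.376, 0.0145]
ee_rot: [0.563, 3.089, -0.001]
force: [-0.5, 0.6, 5.9]
opening: 0.542
gripper_force: 25.9
```

Call:
move_arm:
  targets:
    - [0, 0, -0.5, 0, 0, 0, 0.7]
    - [0, 0, -1, 0, 0, 0, 0.7]
    - [0, 0, -2, 0, 0, 0, 0.7]
    - [0, 0, -3, 0, 0, 0, 0.7]
    - [0, 0, -3, 0, 0, 0, 0.7]

```text
t: 5.15
eef_pos: [0.457, -0.3756, 0.1106]
ee_rot: [0.564, 3.09, -0.001]
force: [1.0, -0.8, -0.2]
opening: 0.536
gripper_force: 25.8
```

Call:
move_arm:
  targets:
    - [0, 0, -3, 0, 0, 0, 0.7]
    - [0, 0, -1.5, 0, 0, 0, 0.7]
    - [0, 0, 0, 0, 0, 0, 0.7]

```text
t: 5.52
eef_pos: [0.4575, -0.3762, 0.1553]
ee_rot: [0.563, 3.088, -0.003]
force: [-0.5, -0.9, -1.1]
opening: 0.537
gripper_force: 25.8
```

```bash
python3 - <<'E'
from h import *
b=manip.capture("side")
s=manip.sense(); print(s["eef_pos"],s["opening"],s["gripper_force"],px("side",s["eef_pos"]))
cv2.imwrite("pics/e.png",cv2.resize(b[150:330,220:430],(700,600),interpolation=cv2.INTER_CUBIC))
E
```

```text
[ 0.45684213 -0.37545116  0.15353947] 0.5422064845738627 25.78068839813568 [330.838646   241.74855865]
```

View pics/e.png

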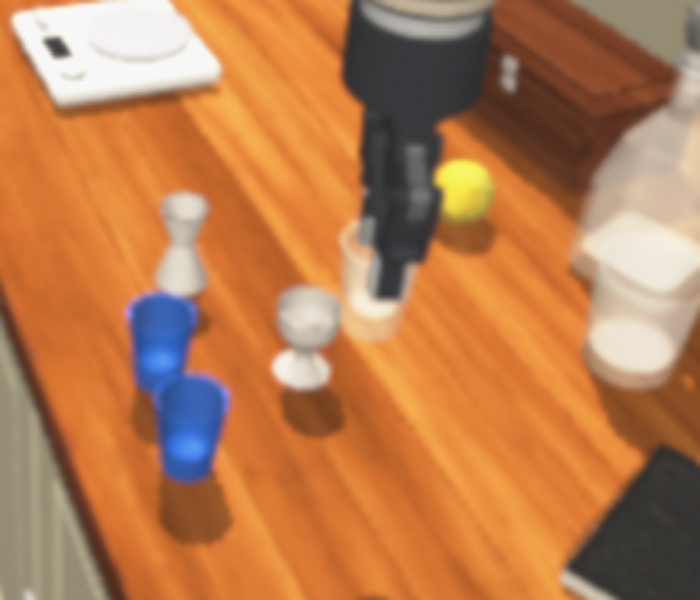

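The glass is held upright and centred in the grip, and the egg cup and jigger haven't moved. I'm carrying it to the pan.

Call:
move_arm:
  targets:
    - [0.5, 1.9, 0, 0, 0, 0, 0.7]
    - [1.02, 3.8, 0, 0, 0, 0, 0.7]
    - [1.02, 3.8, 0, 0, 0, 0, 0.7]
    - [1.02, 3.8, 0, 0, 0, 0, 0.7]
    - [1.02, 3.8, 0, 0, 0, 0, 0.7]

```text
t: 6.2
eef_pos: [0.4734, -0.1964, 0.1516]
ee_rot: [-0.563, -3.088, -0.002]
force: [0.3, 0.6, -0.5]
opening: 0.535
gripper_force: 25.8
```

Call:
move_arm:
  targets:
    - [1.02, 3.8, 0, 0, 0, 0, 0.7]
    - [1.02, 3.8, 0, 0, 0, 0, 0.7]
    - [1.02, 3.8, 0, 0, 0, 0, 0.7]
    - [1.02, 3.8, 0, 0, 0, 0, 0.7]
    - [1.02, 3.8, 0, 0, 0, 0, 0.7]

```text
t: 6.82
eef_pos: [0.4922, -0.0011, 0.1517]
ee_rot: [-0.562, -3.088, -0.0]
force: [0.6, -0.6, -0.3]
opening: 0.535
gripper_force: 25.8
```

Call:
move_arm:
  targets:
    - [1.02, 3.8, 0, 0, 0, 0, 0.7]
    - [1.02, 3.8, 0, 0, 0, 0, 0.7]
    - [1.02, 3.8, 0, 0, 0, 0, 0.7]
    - [1.02, 3.8, 0, 0, 0, 0, 0.7]
    - [0.9, 3.5, 0, 0, 0, 0, 0.7]

```text
t: 7.45
eef_pos: [0.5112, 0.191, 0.1516]
ee_rot: [-0.562, -3.088, 0.001]
force: [0.3, 0.3, -1.9]
opening: 0.539
gripper_force: 25.8
```

Call:
move_arm:
  targets:
    - [0.5, 1.9, 0, 0, 0, 0, 0.7]
    - [0, 0, 1.5, 0, 0, 0, 0.7]
    - [0, 0, 3, 0, 0, 0, 0.7]
    - [0, 0, 2, 0, 0, 0, 0.7]
    - [0, 0, 0, 0, 0, 0, 0.7]

```text
t: 8.07
eef_pos: [0.5131, 0.2072, 0.0853]
ee_rot: [-0.565, -3.085, 0.004]
force: [0.3, 0.5, -1.5]
opening: 0.537
gripper_force: 25.9
```

```bash
python3 - <<'E'
from h import *
b=manip.capture("side");s=manip.sense(); p=s["eef_pos"];print(s["t"],p,s["ee_rot"],s["opening"],s["force"])
print("want tool shift cm", 100*(-.936*(.514-p[0])+.353*(.208-p[1])),100*(.353*(.514-p[0])+.936*(.208-p[1])))
print((px("side",p)-[200,90])*6.66, (px("side",[p[0],p[1],p[2]-.0145])-[200,90])*6.66)
cv2.imwrite("pics/f.png",cv2.resize(b[90:180,200:320],(800,600),interpolation=cv2.INTER_CUBIC))
E
```

```text
8.125 [0.51441631 0.20767441 0.08722185] [-5.64749071e-01 -3.08821751e+00  1.78473065e-03] 0.5338582898988262 [-0.13278138 -0.00228292 -0.86466749]
want tool shift cm 0.05045964735957627 0.0157797511068859
[411.15822975 360.96182656] [410.17232811 387.22651231]
```

View pics/f.png

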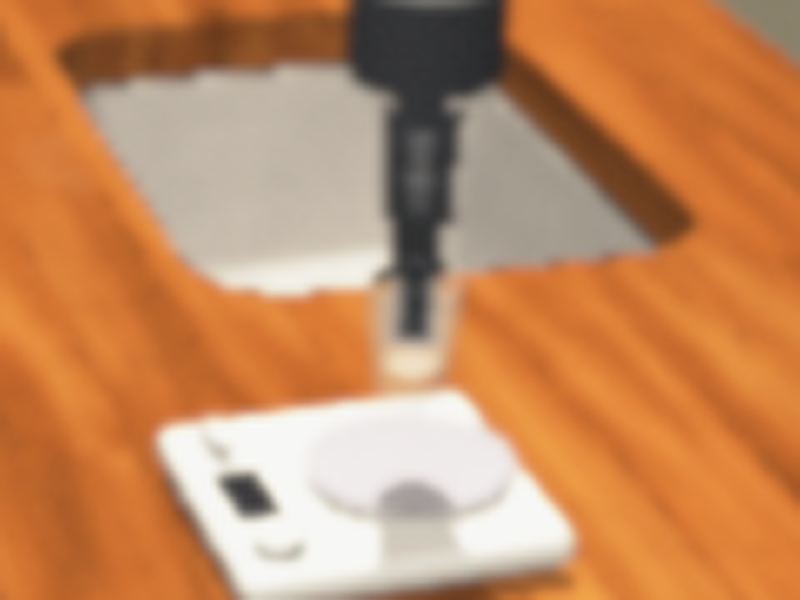

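The glass is upright over the pan centre (about 411,465 in the crop). I'm lowering it gently while watching the force.

Call:
move_arm:
  targets:
    - [0, 0, 1.5, 0, 0, 0, 0.7]
    - [0, 0, 1.2, 0, 0, 0, 0.7]
    - [0, 0, 0.6, 0, 0, 0, 0.7]
    - [0, 0, 0.2, 0, 0, 0, 0.7]
    - [0, 0, 0, 0, 0, 0, 0.7]

```text
t: 8.75
eef_pos: [0.5153, 0.2086, 0.0535]
ee_rot: [0.563, 3.091, 0.0]
force: [0.5, -0.4, -0.2]
opening: 0.539
gripper_force: 25.9
```

Call:
move_arm:
  targets:
    - [0, 0, 0.1, 0, 0, 0, 0.7]
    - [0, 0, 0.1, 0, 0, 0, 0.7]
    - [0, 0, 0.1, 0, 0, 0, 0.7]
    - [0, 0, 0, 0, 0, 0, 0.7]

```text
t: 9.25
eef_pos: [0.5151, 0.2085, 0.0503]
ee_rot: [-0.564, -3.09, 0.0]
force: [0.2, -0.1, -2.3]
opening: 0.534
gripper_force: 25.9
```

Call:
move_arm:
  targets:
    - [0, 0, 0.1, 0, 0, 0, 0.7]
    - [0, 0, 0.1, 0, 0, 0, 0.7]
    - [0, 0, 0.1, 0, 0, 0, 0.7]
    - [0, 0, 0, 0, 0, 0, 0.7]

```text
t: 9.75
eef_pos: [0.515, 0.2085, 0.0472]
ee_rot: [-0.564, -3.09, 0.0]
force: [-0.3, 0.3, 0.1]
opening: 0.54
gripper_force: 25.9
```

Call:
move_arm:
  targets:
    - [0, 0, 0.1, 0, 0, 0, 0.7]
    - [0, 0, 0.1, 0, 0, 0, 0.7]
    - [0, 0, 0, 0, 0, 0, 0.7]

```text
t: 10.12
eef_pos: [0.5151, 0.2085, 0.0453]
ee_rot: [-0.564, -3.09, 0.0]
force: [0.5, -0.1, -0.8]
opening: 0.534
gripper_force: 25.9
```

Call:
move_arm:
  targets:
    - [0, 0, 0.1, 0, 0, 0, 0.7]
    - [0, 0, 0, 0, 0, 0, 0.7]
    - [0, 0, 0, 0, 0, 0, 0.7]

```text
t: 10.5
eef_pos: [0.5153, 0.2086, 0.0445]
ee_rot: [0.564, 3.09, 0.0]
force: [-0.6, 0.1, -0.7]
opening: 0.534
gripper_force: 25.9
```

Call:
move_arm:
  targets:
    - [0, 0, 0.1, 0, 0, 0, 0.7]
    - [0, 0, 0, 0, 0, 0, 0.7]
    - [0, 0, 0, 0, 0, 0, 0.7]

```text
t: 10.88
eef_pos: [0.5158, 0.2085, 0.0444]
ee_rot: [0.563, 3.09, 0.0]
force: [-1.8, -0.9, 5.4]
opening: 0.536
gripper_force: 26.3
```

Contact: 5 N at z=0.0444, as expected. I'm releasing gradually.

Call:
move_arm:
  targets:
    - [0, 0, 0, 0, 0, 0, 0.42]
    - [0, 0, 0, 0, 0, 0, 0.36]
    - [0, 0, 0, 0, 0, 0, 0.25]
    - [0, 0, 0, 0, 0, 0, 0.1]
    - [0, 0, 0, 0, 0, 0, 0]

```text
t: 11.5
eef_pos: [0.5151, 0.2085, 0.0433]
ee_rot: [-0.564, -3.091, 0.0]
force: [-0.7, -0.1, 0.5]
opening: 1.001
gripper_force: 0.0
```

Call:
move_arm:
  targets:
    - [0, 0, 0, 0, 0, 0, 0]
    - [0, 0, 0, 0, 0, 0, 0]
    - [0, 0, -1, 0, 0, 0, 0]
    - [0, 0, -2, 0, 0, 0, 0]
    - [0, 0, -4, 0, 0, 0, 0]

```text
t: 12.12
eef_pos: [0.5142, 0.2083, 0.1138]
ee_rot: [-0.563, -3.088, 0.002]
force: [0.9, 0.1, -0.3]
opening: 0.999
gripper_force: 0.0
```

Call:
move_arm:
  targets:
    - [0, 0, -4, 0, 0, 0, 0]
    - [0, 0, -4, 0, 0, 0, 0]
    - [0, 0, 0, 0, 0, 0, 0.5]
    - [0, 0, 0, 0, 0, 0, 1]
    - [0, 0, 0, 0, 0, 0, 1]

```text
t: 12.75
eef_pos: [0.5143, 0.2083, 0.1919]
ee_rot: [-0.563, -3.088, 0.002]
force: [0.2, 0.2, -1.5]
opening: 0.378
gripper_force: 0.0
```

```bash
python3 - <<'E'
from h import *
b=manip.capture("side");s=manip.sense(); p=s["eef_pos"];print(s["t"],p,s["opening"],s["force"])
print((px("side",[.428,.154,.032])-[200,90])*6.66)
cv2.imwrite("pics/g.png",cv2.resize(b[90:180,200:320],(800,600),interpolation=cv2.INTER_CUBIC))
E
```

```text
12.8 [0.51425988 0.20829814 0.19177782] 0.28670367419116183 [0.06478982 0.20513657 0.06813708]
[273.87151577 532.69433881]
```

View pics/g.png

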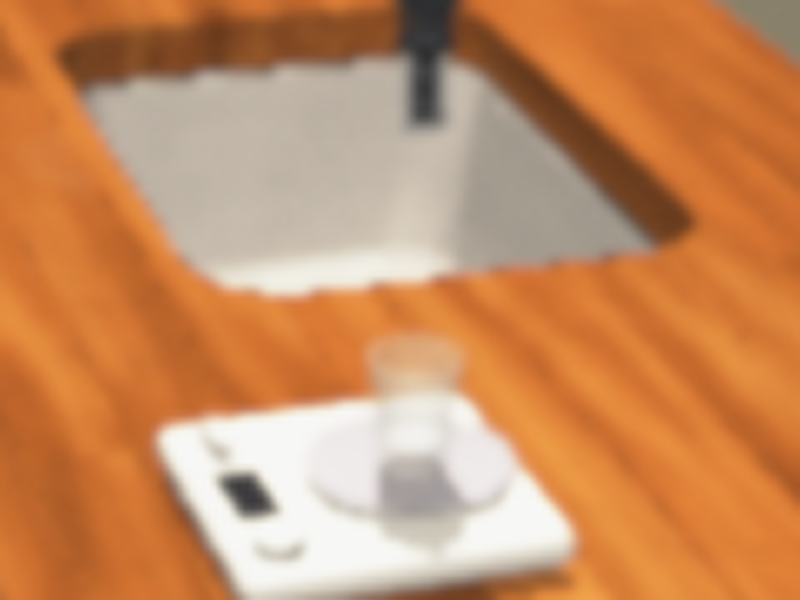

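The glass stands upright, near the pan centre. The round button, at about (280,540) in the crop, matches the estimate. I'm moving over it with the fingers shut.

Call:
move_arm:
  targets:
    - [2.06, -2.7, 0, 0, 0, 0, 1]
    - [2.06, -2.7, 0, 0, 0, 0, 1]
    - [2.06, -2.7, 0, 0, 0, 0, 1]
    - [0, 0, 4, 0, 0, 0, 1]
    - [0, 0, 4, 0, 0, 0, 1]

```text
t: 13.42
eef_pos: [0.4284, 0.1544, 0.1122]
ee_rot: [0.564, 3.09, 0.0]
force: [1.1, -0.3, -0.8]
opening: -0.001
gripper_force: 0.0
```

Call:
move_arm:
  targets:
    - [0, 0, 4, 0, 0, 0, 1]
    - [0, 0, 2, 0, 0, 0, 1]
    - [0, 0, 0.7, 0, 0, 0, 1]
    - [0, 0, 0, 0, 0, 0, 1]

```text
t: 13.92
eef_pos: [0.4285, 0.1545, 0.0461]
ee_rot: [-0.563, -3.09, 0.001]
force: [-0.9, -0.6, -0.4]
opening: -0.003
gripper_force: 0.0
```

```bash
python3 - <<'E'
from h import *
b=manip.capture("side");t=manip.capture("top");s=manip.sense(); p=s["eef_pos"];print(s["t"],p,s["opening"],s["force"])
print((px("side",p)-[220,130])*6.66)
r=lambda i,x,y,w,h:cv2.resize(i[y:y+h,x:x+w],(400,400),interpolation=cv2.INTER_CUBIC)
cv2.imwrite("pics/i.png",np.hstack([r(b,210,125,60,60),r(t,130,135,100,100)]))
E
```

```text
14.025 [0.42959754 0.15472644 0.04741489] -0.00316829067056558 [0.01989272 0.49402862 0.71675879]
[143.65031985 237.09935998]
```

View pics/i.png

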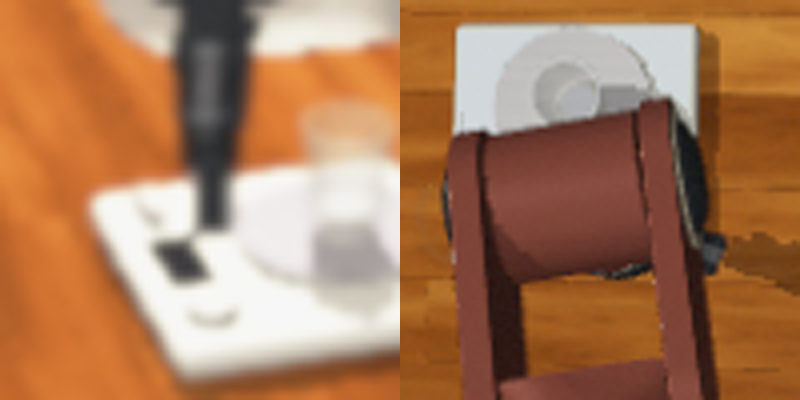

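```bash
python3 - <<'E'
from h import *
b=manip.capture("side");p=manip.sense()["eef_pos"]
print((px("side",[.5143,.2083,.1918])-[200,90])*6.66, px("side",p),px("side",[.428,.154,.032]),px("side",[.513,.209,.03]))
print(px("side",p+[0,0,.01]),px("side",p+[0,.01,0]),px("side",p+[.01,0,0]))
g=b.mean(2).astype(int); print(g[152:182,234:252])
E
```

```text
[417.9153224  162.05706008] [241.61785007 165.52380946] [241.12184921 169.98413496] [260.63654182 159.38025335]
[241.64029463 162.76390053] [240.73060444 164.0669965 ] [244.62110966 165.11380845]
[[189 198 209 209 188 143  91  60  59  92 147 206 236 243 245 244 244 244]
 [235 239 242 241 226 169 103  63  60  94 154 216 241 245 245 244 244 242]
 [245 246 246 245 236 181 108  64  60  94 152 214 240 244 243 242 239 238]
 [245 246 246 246 237 183 108  64  61  93 149 205 233 240 239 238 237 237]
 [239 245 246 246 237 183 109  65  59  92 145 196 227 237 237 237 237 237]
 [227 243 246 246 237 184 113  70  65  96 148 197 227 236 237 237 237 237]
 [225 241 245 245 236 191 132 102  97 119 163 209 230 237 238 238 238 237]
 [229 238 241 240 228 202 177 167 166 176 200 223 234 237 238 238 238 238]
 [210 208 207 199 195 212 225 230 232 233 235 235 236 238 238 238 238 238]
 [142 129 124 122 155 215 240 245 245 245 245 241 236 235 237 238 238 238]
 [ 89  76  73  79 120 190 236 245 246 246 246 242 232 229 233 236 238 238]
 [100  70  63  65  86 139 209 241 246 246 246 244 234 222 222 228 233 236]
 [14
[... 646 characters left out ...]
241 246 246 247 247 247]
 [233 244 246 244 232 215 208 206 201 196 205 231 244 246 247 247 247 247]
 [214 239 245 246 244 240 234 231 230 230 236 243 246 246 246 246 246 246]
 [188 230 244 246 246 246 245 245 245 245 245 245 246 246 245 245 244 244]
 [164 214 239 245 246 246 246 245 245 244 243 243 241 240 239 237 234 232]
 [144 191 227 240 243 242 241 239 238 236 233 231 228 225 223 219 216 213]
 [130 167 206 225 230 229 226 224 221 217 214 211 208 205 202 198 193 188]
 [121 140 172 200 210 209 206 203 200 195 190 184 179 174 170 165 160 154]
 [120 122 141 167 181 181 177 172 167 162 156 148 139 133 129 124 119 114]
 [124 116 118 134 144 143 138 132 126 121 115 109 103  98  96  93  91  87]]
```

Call:
move_arm:
  targets:
    - [0, 0, 0.7, 0, 0, 0, 1]
    - [0, 0, 0.5, 0, 0, 0, 1]
    - [0, 0, 0.2, 0, 0, 0, 1]
    - [0, 0, 0, 0, 0, 0, 1]

```text
t: 14.58
eef_pos: [0.4285, 0.1545, 0.0321]
ee_rot: [-0.564, -3.09, 0.0]
force: [0.6, 0.5, 0.9]
opening: -0.004
gripper_force: 0.0
```

Call:
move_arm:
  targets:
    - [0, 0, 0.2, 0, 0, 0, 1]
    - [0, 0, 0, 0, 0, 0, 1]
    - [0, 0, 0, 0, 0, 0, 1]

```text
t: 14.95
eef_pos: [0.4288, 0.1546, 0.0305]
ee_rot: [0.564, 3.091, 0.0]
force: [-0.2, 1.5, 0.7]
opening: -0.001
gripper_force: 0.0
```

Call:
move_arm:
  targets:
    - [0, 0, 0.2, 0, 0, 0, 1]
    - [0, 0, 0, 0, 0, 0, 1]
    - [0, 0, 0, 0, 0, 0, 1]

```text
t: 15.32
eef_pos: [0.4287, 0.1546, 0.0284]
ee_rot: [-0.564, -3.091, 0.0]
force: [0.3, -0.9, 0.9]
opening: 0.001
gripper_force: 0.0
```

Call:
move_arm:
  targets:
    - [0, 0, 0.2, 0, 0, 0, 1]
    - [0, 0, 0, 0, 0, 0, 1]
    - [0, 0, 0, 0, 0, 0, 1]

```text
t: 15.7
eef_pos: [0.4288, 0.1546, 0.0264]
ee_rot: [-0.564, -3.091, 0.0]
force: [-0.8, 0.3, 0.7]
opening: 0.003
gripper_force: 0.0
```

Call:
move_arm:
  targets:
    - [0, 0, 0.2, 0, 0, 0, 1]
    - [0, 0, 0, 0, 0, 0, 1]
    - [0, 0, 0, 0, 0, 0, 1]

```text
t: 16.08
eef_pos: [0.4288, 0.1546, 0.0244]
ee_rot: [-0.564, -3.091, 0.0]
force: [0.6, 0.9, -0.2]
opening: -0.0
gripper_force: 0.0
```

Call:
move_arm:
  targets:
    - [0, 0, 0.2, 0, 0, 0, 1]
    - [0, 0, 0, 0, 0, 0, 1]
    - [0, 0, 0, 0, 0, 0, 1]

```text
t: 16.45
eef_pos: [0.4288, 0.1545, 0.0224]
ee_rot: [-0.564, -3.091, 0.0]
force: [-0.4, -0.0, -0.1]
opening: -0.001
gripper_force: 0.0
```

```bash
python3 - <<'E'
from h import *
b=manip.capture("side");s=manip.sense();p=s["eef_pos"];print(p,s["force"],s["ft_torque"],(px("side",p)-[215,120])*10)
cv2.imwrite("pics/j.png",cv2.resize(b[120:180,215:295],(800,600),interpolation=cv2.INTER_CUBIC))
E
```

```text
[0.42877726 0.15456098 0.02239527] [-0.09845602 -0.02888297  0.34903251] [ 0.02404233 -0.0152404  -0.0157818 ] [262.85115091 524.64113331]
```

View pics/j.png

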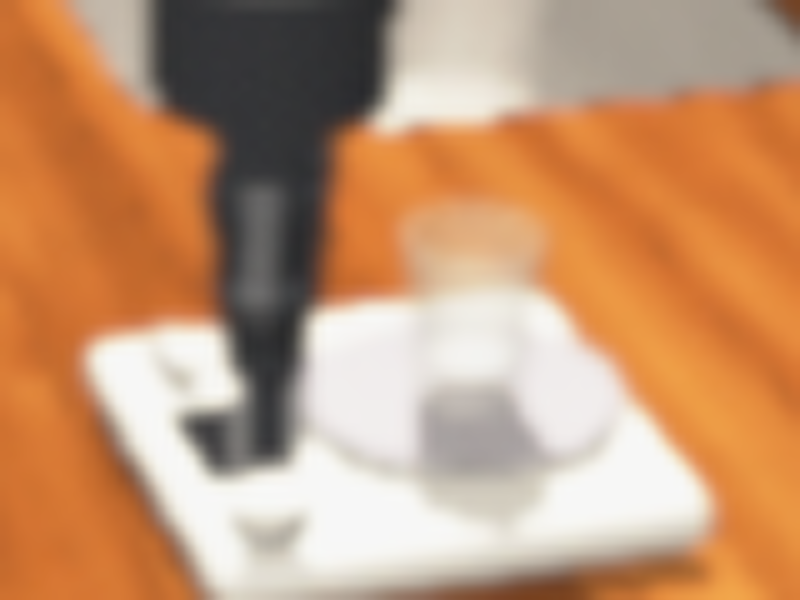

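```bash
python3 - <<'E'
from h import *
np.set_printoptions(precision=4,suppress=True)
print("rim top",at("top",170.5,157.5,.091),"foot top",at("top",175,159.3,.032),"rim side",at("side",263,143.3,.091))
for z in(.022,.032,.045,.05): print("tip",z,at("side",242,166.5,z))
b=cv2.imread("pics/j.png");
# earlier approach views: grasp-time glass rim vs projected
print(px("side",[.428,.154,.024]),px("side",[.428,.142,.028]))
E
```

```text
rim top [0.5179 0.2099 0.091 ] foot top [0.5208 0.208  0.032 ] rim side [0.518  0.2056 0.091 ]
tip 0.022 [0.4424 0.1924 0.022 ]
tip 0.032 [0.4372 0.1752 0.032 ]
tip 0.045 [0.4305 0.1529 0.045 ]
tip 0.05 [0.4279 0.1443 0.05  ]
[241.1061 172.1485] [242.1821 172.8713]
```

The image and FK agree in xy, but the visible fingertips are about 22 mm higher than the nominal TCP. So the button hasn't been reached yet, and I'm continuing down with force checks.

Call:
move_arm:
  targets:
    - [0, 0, 0.3, 0, 0, 0, 1]
    - [0, 0, 0.3, 0, 0, 0, 1]
    - [0, 0, 0, 0, 0, 0, 1]

```text
t: 16.88
eef_pos: [0.4284, 0.1545, 0.0159]
ee_rot: [-0.564, -3.09, 0.001]
force: [-0.7, 0.1, 0.9]
opening: 0.001
gripper_force: 0.0
```

Call:
move_arm:
  targets:
    - [0, 0, 0.2, 0, 0, 0, 1]
    - [0, 0, 0, 0, 0, 0, 1]
    - [0, 0, 0, 0, 0, 0, 1]

```text
t: 17.25
eef_pos: [0.4288, 0.1546, 0.0144]
ee_rot: [0.564, 3.091, -0.0]
force: [0.2, 0.2, 0.5]
opening: 0.004
gripper_force: 0.0
```

Call:
move_arm:
  targets:
    - [0, 0, 0.2, 0, 0, 0, 1]
    - [0, 0, 0, 0, 0, 0, 1]
    - [0, 0, 0, 0, 0, 0, 1]

```text
t: 17.62
eef_pos: [0.4287, 0.1546, 0.0124]
ee_rot: [-0.564, -3.091, 0.0]
force: [-0.4, 0.8, 0.4]
opening: -0.002
gripper_force: 0.0
```

Call:
move_arm:
  targets:
    - [0, 0, 0.2, 0, 0, 0, 1]
    - [0, 0, 0, 0, 0, 0, 1]
    - [0, 0, 0, 0, 0, 0, 1]

```text
t: 18.0
eef_pos: [0.4287, 0.1546, 0.0104]
ee_rot: [-0.564, -3.091, 0.0]
force: [0.6, -0.4, -0.6]
opening: -0.001
gripper_force: 0.0
```

Call:
move_arm:
  targets:
    - [0, 0, 0.2, 0, 0, 0, 1]
    - [0, 0, 0, 0, 0, 0, 1]
    - [0, 0, 0, 0, 0, 0, 1]

```text
t: 18.38
eef_pos: [0.4289, 0.1546, 0.0085]
ee_rot: [0.564, 3.09, 0.0]
force: [0.5, 0.6, 0.2]
opening: -0.001
gripper_force: 0.4
```

Call:
move_arm:
  targets:
    - [0, 0, 0.2, 0, 0, 0, 1]
    - [0, 0, 0, 0, 0, 0, 1]
    - [0, 0, 0, 0, 0, 0, 1]

```text
t: 18.75
eef_pos: [0.4289, 0.1546, 0.0066]
ee_rot: [0.564, 3.09, 0.0]
force: [-0.4, 0.4, 1.7]
opening: -0.001
gripper_force: 1.0
```

```bash
python3 - <<'E'
from h import *
f=[]
for _ in range(6):
    b=manip.capture("side");s=manip.sense();f.append(s["force"])
print(s["t"],s["eef_pos"],np.mean(f,0))
g=b.mean(2).astype(int); print(g[158:180,232:252])
E
```

```text
19.05 [0.42895848 0.15460707 0.00652519] [0.25629412 0.0628084  1.76135019]
[[212 206 225 236 226 171  99  59  54  53  49  46  69 128 195 229 237 238
  238 238]
 [233 224 229 234 222 168 100  59  51  51  49  49  76 139 206 232 238 239
  238 238]
 [236 221 210 203 182 138  86  58  54  55  52  54  83 148 212 234 238 239
  239 238]
 [214 170 143 128 114  93  73  63  57  55  53  60  94 154 211 232 238 238
  239 239]
 [207 134  90  76  72  77  86  83  67  58  57  75 112 161 205 225 233 237
  238 238]
 [228 165 101  70  67  85 107 104  81  64  65  92 138 181 208 217 223 229
  234 237]
 [241 212 144  90  71  91 116 112  86  64  66 101 156 208 226 224 216 215
  222 229]
 [245 238 196 123  82  94 118 114  86  62  66 104 166 222 240 239 228 212
  208 216]
 [246 245 228 165 111 110 124 116  86  62  65 104 169 228 244 245 242 230
  218 214]
 [246 246 241 214 172 159 152 125  88  62  67 104 170 230 245 246 246 243
  239 235]
 [244 246 246 241 233 223 195 143  92  63  67 105 170 229 245 246 246 246
  246 245]
 [240 245 246 246 245 242 221 159 104  79  80 110 165 225 245 246 247 247
  247 246]
 [231 244 246 246 246 243 222 169 134 121 118 130 164 218 243 246 247 247
  247 247]
 [214 239 245 246 246 242 216 182 172 169 163 159 170 212 241 246 247 247
  247 247]
 [182 225 242 246 246 241 218 191 190 191 184 172 171 208 240 246 247 247
  247 247]
 [147 198 233 244 246 244 230 202 187 184 178 169 170 209 240 246 246 247
  247 247]
 [123 164 215 240 245 245 239 217 191 182 178 177 181 210 237 245 246 246
  246 246]
 [111 138 190 231 244 245 240 222 204 197 198 199 203 212 226 236 242 244
  245 244]
 [109 124 165 216 239 243 238 223 213 213 213 214 215 217 220 225 231 234
  234 233]
 [116 118 145 191 227 237 234 224 219 218 219 218 217 217 216 216 217 217
  217 214]
 [123 118 131 168 206 224 225 220 217 215 214 212 210 208 205 203 200 198
  194 189]
 [122 120 122 142 173 200 209 207 204 202 198 195 190 185 179 175 171 166
  162 155]]
```

Contact, and the force fits the spring (1.8 N, about 1.4 mm down). I'm pressing the rest of the travel.

Call:
move_arm:
  targets:
    - [0, 0, 0.2, 0, 0, 0, 1]
    - [0, 0, 0.2, 0, 0, 0, 1]
    - [0, 0, 0, 0, 0, 0, 1]
    - [0, 0, 0, 0, 0, 0, 1]

```text
t: 19.55
eef_pos: [0.429, 0.1546, 0.0026]
ee_rot: [0.564, 3.09, 0.0]
force: [0.5, 0.6, 4.1]
opening: -0.003
gripper_force: 2.5
```

Call:
move_arm:
  targets:
    - [0, 0, 0.1, 0, 0, 0, 1]
    - [0, 0, 0, 0, 0, 0, 1]
    - [0, 0, 0, 0, 0, 0, 1]

```text
t: 19.92
eef_pos: [0.429, 0.1546, 0.0024]
ee_rot: [-0.563, -3.09, 0.0]
force: [-4.0, -1.4, 10.6]
opening: -0.0
gripper_force: 5.6
```

Call:
move_arm:
  targets:
    - [0, 0, 0.1, 0, 0, 0, 1]
    - [0, 0, 0, 0, 0, 0, 1]
    - [0, 0, 0, 0, 0, 0, 1]

```text
t: 20.3
eef_pos: [0.429, 0.1546, 0.0022]
ee_rot: [-0.563, -3.09, 0.001]
force: [-7.6, -1.7, 17.4]
opening: -0.003
gripper_force: 8.8
```

The button is at its hard stop (17 N). I'm lifting straight up, clear of everything.

Call:
move_arm:
  targets:
    - [0, 0, -0.5, 0, 0, 0, 1]
    - [0, 0, -1, 0, 0, 0, 1]
    - [0, 0, -3, 0, 0, 0, 1]
    - [0, 0, -4, 0, 0, 0, 1]
    - [0, 0, -4, 0, 0, 0, 1]

```text
t: 20.92
eef_pos: [0.4278, 0.1544, 0.1258]
ee_rot: [-0.563, -3.089, 0.001]
force: [1.5, 0.3, -0.5]
opening: 0.002
gripper_force: 0.0
```

Call:
move_arm:
  targets:
    - [0, 0, -4, 0, 0, 0, 1]
    - [0, 0, -3, 0, 0, 0, 1]
    - [0, 0, 0, 0, 0, 0, 1]
    - [0, 0, 0, 0, 0, 0, 1]

```text
t: 21.42
eef_pos: [0.4279, 0.1544, 0.1938]
ee_rot: [-0.563, -3.088, 0.001]
force: [0.1, -0.7, -0.3]
opening: 0.003
gripper_force: 0.0
```

```bash
python3 - <<'E'
from h import *
b=manip.capture("side");print(manip.sense()["eef_pos"],manip.sense()["force"])
cv2.imwrite("pics/k.png",cv2.resize(b[120:320,200:400],(600,600),interpolation=cv2.INTER_CUBIC))
E
```

```text
[0.4275808  0.15435787 0.19324267] [-0.40471799  0.33625417 -0.75526247]
```

View pics/k.png

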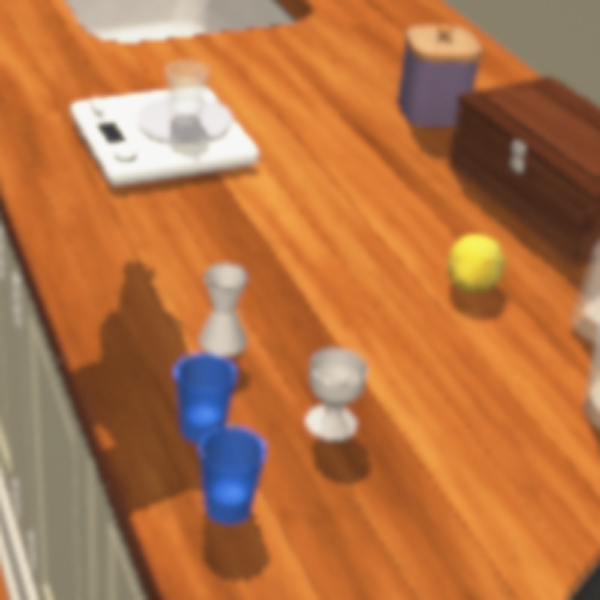

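The glass is standing on the pan at (187,95). The round button is up at (125,155), and the jigger and egg cup are undisturbed.

```bash
python3 -c "from workcell import manip; print(manip.close_job())"
```

```text
the job is handed in; nothing more can be done
None
```

The clear shot glass stands upright near the middle of the pan, the round button was pressed to its stop and sprang back, the oblong button, jigger and egg cup were left alone, and the job was handed in at about 21 s.

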